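Ease a tight lamp out of its warm-up stand

TASK

The lamp with the yellow ring has finished warming up: click the stand's selector back to off, then unplug that lamp and lay it lengthwise in the empty groove of the open red lamp box. Its plug sits very tight, so rock the lamp from side to side in its socket to work it loose and ease it out, without jerking it or dragging the stand along the bench. Leave the other two lamps and the glassware as they stand, and the selector at off.

Things in the scene. Friction and masses are not known exactly. Their poses are not given: they have to be found in the camera images.
- stand: lamp warm-up stand: white case on a dark base plate, 5 kg, loose on rubber feet (slides at about 20 N). Origin on the bench below the middle of the case's front face; x points into the case, away from the lamps; y to the left seen from the robot. Case x 0 to 112, y -95 to 95 mm, top z 92. Base plate x -100 to 112, y -96 to 96 mm, top z 12. Front face has two sockets, left and right.
- socket_left (a point): middle of the left socket's mouth, in the stand's front face at y +42, z 60 mm; axis level along the stand's x. In each socket two brass jaws, sprung sideways with about 35 N each, clamp the plug's last 11 mm from left and right and hold it by friction alone. A straight pull takes about 40 N: the stand is dragged along before the plug comes.
- socket_right (a point): middle of the right socket's mouth (stand y -42, z 60 mm), like the left one. To free a plug: swing the lamp about it, turning about the vertical, 4 to 8 degrees to one side and then the other, with some 0.5 to 1 N m; each swing from side to side lets the plug come out 2 to 3 mm with little pull.
- rest (a point): middle of the stand's front rest, a plate across the lamps 5 mm thick with a rubber top edge: stand x -85, y -86 to 86 mm, top at z 42 mm. The lamps' glass lies loosely on it and can slide sideways along it.
- lamp_yellow: the lamp with the yellow ring, about 0.1 kg, 153 mm long, lying level. Its y axis points along it to the plug; its axis lies 18.5 mm above the origin. Along y: glass (35 mm dia.) -76 to 26, round black base (37 mm dia.) 26 to 64, black plug 64 to 77 mm (30 wide along its x, 26 high). It starts in the left or right socket with its origin at stand x -66, z 41.5 mm; 12 mm farther out it is free.
- lamp_yellow_mid (a point): point on the yellow-ringed lamp's long axis at its y 0
- lamp_yellow_base (a point): point on the yellow-ringed lamp's long axis in the black base, at its y +45 mm: grip here from above, across the 37 mm diameter. Plugged in, the base is free from stand x -40 to -2 mm, with 47 mm to the other lamp.
- lamp_red: the lamp with the red ring in the stand's other socket; it stays plugged in. Same shape and frame as the yellow-ringed lamp
- selector (a joint): angle of the stand's rotary selector, rad, positive clockwise seen from above. A spring detent catches it every 0.524 rad (30 degrees): -0.524 test, 0 off, then 0.524, 1.047, 1.571 three current steps; stops just beyond both ends. It starts at the first or second step. Each click takes about 0.12 N m; past the half-way hump it snaps into the next notch.
- selector_grip (a point): middle of the selector's black grip bar, on its upright axis (stand x 68, y 0, z 113.5 mm). Bar 46 long, 12.5 wide, 28 mm high, its top 14 mm above this point, on a round skirt of 47 mm dia. whose top is 13 mm below this point. The point's x axis runs along the bar to the pointer end (white line), which at off looks along the stand's +x to the white dash on the case.
- lamp_box: red lamp box, stands fast, 176 (x) by 202 mm (y), walls 62 mm high, 3 mm thick; origin under its middle. Inside, a dark foam insert has two grooves 42 mm wide along the box's y: at x -30 mm empty, at x +45 mm the spare lamp. Groove floor z 37 mm. Foam ribs rise to z 56 mm at y -22 to 22 and 63 to 73 mm either side; from y 22 to 63 mm the foam is low (z 33), for the fingers.
- lamp_box_lid (a joint): opening angle of the box's lid in rad; it stands open at about 1.74 on its hinge at the box's +x edge (the side turned to the robot's left), up to 240 mm above the bench; nothing need be done with it
- groove (a point): where the middle of a lamp's long axis lies when it rests in the empty groove (box frame x -30, y 0, z 55 mm); its y axis runs along the groove. The lamp may lie either way round.
- lamp_spare: another red-ringed lamp, lying in the box's other groove; it stays there. Same shape and frame as the yellow-ringed lamp
- flask: stoppered glass flask, 80 mm dia., 237 mm tall, standing to the right of the lamps, nearer the robot; origin at the centre of its underside
- cylinder: glass measuring cylinder, 197 mm tall, 32 mm dia. on a blue foot of 55 x 63 mm, standing in front of the gap between stand and box; origin at the centre of its underside
- beaker: glass beaker, 72 x 78 mm, 95 mm tall, standing to the right of the stand; origin at the centre of its underside

How it is judged:
By the outcome, as a careful person would: the job done as asked, in the order asked, and still so for the second after the job is handed in, with the robot touching nothing.
It also fails if it takes over 67 s, if anything falls off the work surface, if the arm or the gripper's body presses on something with over 40 N, if the wrist force passes 120 N, or if a joint passes its speed limit or range.

ROBOT

A 6-joint arm with a two-finger parallel gripper is mounted at the origin on the work surface; the furniture and walls round the work are solid. World frame = base frame: x ahead of the robot, y to its left, z up, the work surface at z = 0. Lengths are in m, angles in rad, forces in N, time in s.
With the tool pointing down it reaches from about 0.275 to 0.975 m from the base axis. Payload 8.4 kg.
Tool frame: the origin (TCP) lies at the very end of the fingers, on their centre line; the grasp point (between the pads) lies 19 mm behind it (tcp_to_grasp is the z of the grasp point in the tool frame, in m); z points along the fingers, y is the line along which they close (so a half turn about z gives the same grasp; the last joint's range is limited). The gripper opens to 92 mm and grips with 3 to 60 N. Pads are 20 mm wide; open, the fingers measure 128 mm over their backs; the gripper's body (75 mm by 189 mm) begins 69 mm behind the grasp point.
Start: joints at [1.311, 0.353, 1.633, -0, 1.155, -0.002], TCP at [0.159, 0.604, 0.215] pointing down, gripper open.
Joint ranges: [-2.63, 2.63], [-0.92, 2.1], [0.06, 2.66], [-1.3, 4.44], [0, 2.69], [-3.02, 3.02]. Speed limits (rad/s): [2.22, 2.22, 2.79, 3.14, 3.14, 3.14].

INTERFACE

Orientations are given as a unit quaternion [w, x, y, z].
In Python, from plant import * gives the robot as it stands.
- The arm moves only by the tool servo_tool, never from a script. Its argument "targets" is one flat list of numbers, 4 for each row, row after row: the shift along the tool's x, y, z in mm, then the turn about the tool's z in degrees. In form: [dx, dy, dz, yaw, dx, dy, dz, yaw, ...]. A call has 1 to 12 rows; each row is the pose to reach, as a shift and turn from the pose commanded when the call began, along the tool's axes at that moment; what a row does not reach only later rows make up. A row lasts 1/8 s, in which the tool goes at most 62.5 mm and 10.7 degrees, less where a joint would pass 70% of its speed; a pose out of reach is approached as far as the arm can. A call with a gripper value outside its range is refused whole. "fingers" is the closure in counts, from 0 (fully open) to 255 (shut), set as the call begins (left out, the last holds). The fingers move at their own pace and stop on an object; the grip force is fixed at half the most. Time passes only in rows, so rows that repeat a pose let the fingers close. It gives the time, the measured TCP pose, the force, the opening and the grip force at its end, in the units of the state.
- read_state(): the state, without advancing time (a new reading comes with each control period).
- snapshot(name): name is "side" or "top" or "wrist"; returns a dict with "pixels" (400x640x3 uint8, blue, green, red), "depth" (400x640 float32, m along the optical axis (not along the pixel's ray), 0 where there is no reading), "K" (3x3 intrinsics, pixels), "dist_coeffs" ([k1, k2, p1, p2, k3] as OpenCV has them; the pictures are not rectified), "rvec" (rotation vector, rad) and "tvec" (3), from world to camera coordinates, as OpenCV has them. Camera axes: x right, y down, z forward; pixel columns grow to the right and rows downward; lengths in m; the calibration is good to about 2 mm. A picture is of the moment at which its call begins.
- hand_in(): hands the job in; it is judged then, once.
Trained networks look in a picture, given as the dict that the camera call returned (one of the last four; its "shot" number tells which), for a name from the list of things; names that differ only in an ending like _2 or _b are one class to them, and where a whole thing is asked for, a point or a joint stands for the part that bears it (a point fixed in the world has none). Each returns a list of dicts, best first, with "score" (0 to 1); they miss things now and then, are a little off and sometimes report something else, mostly with a low value. They report only what shows in the picture. A call takes as long as a camera call.
- silhouettes(query, picture): "pixels" (400x640 bool, what is visible of it) and "extent" ([left, top, width, height] in pixels, round what is visible of it).
The state is a dict: "clock": time; "joint_positions": joint angles; "dq": joint speeds; "tau": joint torques, N m; "position": TCP position; "tcp_rot": TCP orientation; "ft_force": force on the tool from outside, world axes, zero at the start; "torque": the same for the moment, N m; "finger_gap": finger opening in m; "gripper_force": force on a finger pad.
Only numpy, scipy, OpenCV 4.12 (cv2) and the standard library are available. Lean on these libraries where they do the work, as an engineer would, in place of code of your own. Each camera call takes 0.05 s, during which the arm holds its last target. There are 200 camera calls.

## Working session

There is one attempt and no reset: what is moved stays moved. The work goes in short steps, Python scripts to look and compute and a tool call to move; the robot and the scene stay as the last step left them, time stands still between calls to the robot, and variables do not carry over. Pictures are saved under pics/ and viewed, at most 10 in all, crops included, and the job is handed in when it is done.

Besides the shell and the picture viewer there is one more tool, called after "Emit:" as name(argument=value, ...) on one line, values as JSON. servo_tool: Moves the arm, as the interface text tells. Its arguments: {"type":"object","properties":{"targets":{"type":"array"},"fingers":{"type":"number"}},"required":["targets"]}

```bash
mkdir -p pics; ls; cat > h.py <<'E'
from plant import *
import numpy as np, cv2
from scipy.spatial.transform import Rotation as R
def cloud(s):
    d=s["depth"]; v,u=np.nonzero(d>0); z=d[v,u]
    p=cv2.undistortPoints(np.stack([u,v],1).astype(np.float64)[:,None],np.array(s["K"]),np.array(s["dist_coeffs"]))[:,0]
    c=np.c_[p*z[:,None],z]; Rm=cv2.Rodrigues(np.array(s["rvec"],float))[0]
    w=(c-np.array(s["tvec"]).ravel())@Rm
    W=np.full(d.shape+(3,),np.nan); W[v,u]=w; return W
def proj(s,P):
    return cv2.projectPoints(np.array(P,float).reshape(-1,3),np.array(s["rvec"],float),np.array(s["tvec"],float),np.array(s["K"]),np.array(s["dist_coeffs"]))[0][:,0]
E
python3 - <<'E'
from h import *
st=read_state(); print(st)
for n in("top","side"):
    s=snapshot(n); cv2.imwrite(f"pics/{n}1.png",s["pixels"]); W=cloud(s)
    for q in ["stand","lamp_yellow","lamp_red","selector","lamp_box","lamp_spare","flask","cylinder","beaker"]:
        for r in silhouettes(q,s)[:2]:
            m=r["pixels"]; P=W[m]; P=P[~np.isnan(P[:,0])]
            print(n,q,round(r["score"],2),r["extent"],np.round(np.median(P,0),3) if len(P) else None,np.round(np.percentile(P,2,axis=0),3) if len(P) else None,np.round(np.percentile(P,98,axis=0),3) if len(P) else None)
E
```

```text
pics
{'clock': 0.0, 'joint_positions': array([ 1.31059314e+00,  3.53636409e-01,  1.63414024e+00, -1.29479005e-05,
        1.15522933e+00, -2.40487671e-03]), 'dq': array([-0.00063499, -0.0012023 ,  0.00094635,  0.00028332, -0.00124872,
       -0.00081458]), 'tau': array([ 1.37647739e-04, -5.93870723e+01, -3.34201634e+01,  6.98468671e-02,
        2.37112358e-02, -1.17268569e-04]), 'position': array([0.15922029, 0.60384868, 0.21386843]), 'tcp_rot': array([-8.66514535e-05,  1.28539880e-01,  9.91704089e-01, -7.01357276e-04]), 'ft_force': array([-0.12775124,  0.34955602,  0.42745374]), 'torque': array([-0.00614999,  0.03050509,  0.0467685 ]), 'gripper_force': 0.0, 'finger_gap': 0.0916868560013192}
top stand 0.89 [299.4, 152.9, 62.5, 67.9] [ 0.604 -0.076  0.09 ] [ 0.489 -0.168  0.008] [0.687 0.015 0.111]
top lamp_yellow 0.57 [337.2, 188.8, 13.6, 47.5] [ 0.513 -0.118  0.075] [ 0.443 -0.136  0.063] [ 0.575 -0.102  0.083]
top lamp_red 0.63 [313.7, 189.6, 8.3, 46.4] [ 0.514 -0.035  0.074] [ 0.444 -0.053  0.062] [ 0.573 -0.019  0.083]
top lamp_red 0.6 [393.3, 195.1, 27.7, 22.4] [ 0.544 -0.321  0
[... 1340 characters left out ...]
 0.006] [ 0.57  -0.281  0.097]
side flask 0.73 [272.1, 162.6, 19.7, 18.2] [ 0.648 -0.066  0.11 ] [ 0.625 -0.085  0.096] [ 0.668 -0.052  0.13 ]
side flask 0.67 [353.2, 89.7, 23.4, 75.4] [ 0.424 -0.235  0.066] [ 0.392 -0.351  0.01 ] [ 0.46  -0.207  0.238]
side cylinder 0.83 [368.1, 185.7, 30.2, 63.9] [0.386 0.059 0.085] [ 0.359 -0.013  0.002] [0.41  0.074 0.197]
side cylinder 0.65 [273.9, 160.3, 16.4, 26.9] [ 0.648 -0.066  0.11 ] [ 0.625 -0.083  0.096] [ 0.668 -0.052  0.13 ]
side beaker 0.68 [315.0, 108.4, 24.9, 40.5] [ 0.539 -0.294  0.065] [ 0.506 -0.353  0.012] [ 0.57  -0.281  0.097]
side beaker 0.62 [261.9, 154.8, 84.1, 74.5] [ 0.609 -0.028  0.088] [ 0.484 -0.163  0.003] [0.688 0.023 0.118]
```

```bash
python3 - <<'E'
from h import *
s=snapshot("top"); t=snapshot("side"); W=cloud(s); V=cloud(t)
a=cv2.resize(s["pixels"][140:280,165:435],None,fx=2.9,fy=2.9,interpolation=3)
b=cv2.resize(t["pixels"][90:260,240:400],None,fx=1.5,fy=1.5)
cv2.imwrite("pics/a.png",a)
def rect(P,n):
    c,wh,an=cv2.minAreaRect((P[:,:2]*1000).astype(np.float32)); print(n,np.round(c,1),np.round(wh,1),round(an,2),len(P))
for n,X in(("top",W),("side",V)):
    P=X.reshape(-1,3); P=P[~np.isnan(P[:,0])]
    reg=(P[:,0]>.4)&(P[:,0]<.75)&(P[:,1]>-.2)&(P[:,1]<.05)
    Q=P[reg&(abs(P[:,2]-.091)<.006)&(P[:,0]>.56)]; rect(Q,n+" case top"); print(np.median(Q[:,2]))
    Q=P[reg&(P[:,2]>.119)&(P[:,2]<.14)&(P[:,0]>.6)]; rect(Q,n+" knob bar"); print(Q.mean(0))
    Q=P[reg&(P[:,2]>.095)&(P[:,2]<.14)&(P[:,0]>.6)]; rect(Q,n+" knob all")
    reg=(P[:,0]>.34)&(P[:,0]<.62)&(P[:,1]>.08)&(P[:,1]<.30)
    Q=P[reg&(abs(P[:,2]-.062)<.005)]; rect(Q,n+" box walls")
    for y0 in(-.118,-.035):
        Q=P[(abs(P[:,1]-y0)<.03)&(P[:,2]>.05)&(P[:,0]>.40)&(P[:,0]<.56)]
        v=np.polyfit(Q[:,0],Q[:,1],1); print(n,"lamp",y0,"slope deg",np.degrees(np.arctan(v[0])),"y@.54",np.polyval(v,.54),Q[:,0].min())
E
```

```text
top case top [628.8 -76.8] [125.8 188.3] 1.44 1922
0.0923172672329571
top knob bar [647.4 -75.3] [12.7 44.7] 61.15 64
[ 0.6463435  -0.07489278  0.12817847]
top knob all [645.2 -73.9] [ 90.  184.5] 0.18 489
top box walls [472.9 199.5] [200.2 201.3] 81.71 683
top lamp -0.118 slope deg 0.8815778492208042 y@.54 -0.11824857091965488 0.43891711667009076
top lamp -0.035 slope deg 0.44377481321685475 y@.54 -0.035438493833602515 0.4380542597586724
side case top [632.9 -73. ] [115.1 194.4] 0.99 2150
0.09270077716891831
side knob bar [645.6 -73.3] [14.5 47.4] 59.64 97
[ 0.64538566 -0.07084121  0.1260547 ]
side knob all [644.6 -69.9] [ 86.1 186.8] 0.99 442
side box walls [470.6 201.5] [203.1 202.4] 81.97 621
side lamp -0.118 slope deg 2.464127682352283 y@.54 -0.10757234217278125 0.43774334756289385
side lamp -0.035 slope deg 2.574498048178643 y@.54 -0.024160932864909015 0.435965984385533
```

View pics/a.png

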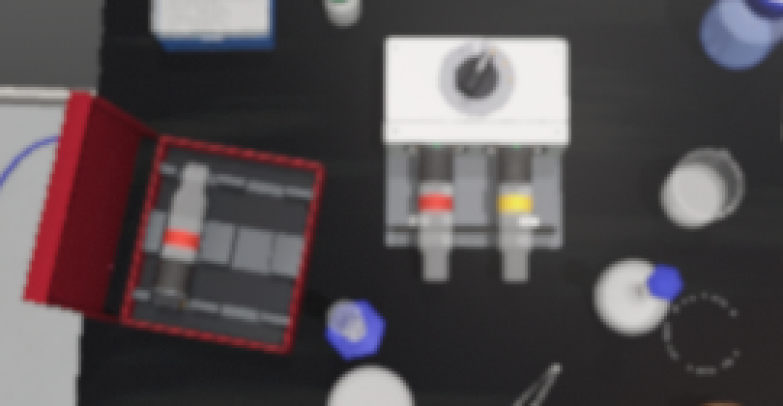

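The stand is almost square to the robot, with the yellow lamp on the right at px (515,203). The knob at (477,75) points about 30° clockwise, which is step 1. The box is turned about -8°, and its empty groove is on the right side, around (275,245). I'm moving over the knob now, clearing the lid on the way.

Emit:
servo_tool(targets=[0,0,-60,0,-30,-25,-90,0,-644,-532,-90,14,-644,-532,-90,14,-644,-532,-90,14,-644,-532,-90,14,-644,-532,-90,14,-644,-532,-90,14,-644,-532,-90,14,-644,-532,-90,14,-644,-532,-90,14,-644,-532,-90,14])

```text
clock: 2.6
position: [0.5475, 0.0629, 0.3048]
tcp_rot: [0.0, 0.249, 0.969, 0.0]
ft_force: [1.0, 1.4, 1.0]
finger_gap: 0.0918
gripper_force: 0.0
```

Emit:
servo_tool(targets=[-92,-106,0,0,-92,-106,0,0,-92,-106,0,0])

```text
clock: 2.98
position: [0.5765, -0.0756, 0.3044]
tcp_rot: [0.0, 0.25, 0.968, -0.0]
ft_force: [0.3, -0.6, -0.7]
finger_gap: 0.0922
gripper_force: 0.0
```

```bash
cat >> h.py <<'E'
def rect(P):
    c,wh,an=cv2.minAreaRect((P[:,:2]*1000).astype(np.float32)); return np.round(c,1),np.round(wh,1),round(an,2),len(P)
def go(target,ydir):
    """tool-axes shift (mm) and yaw (deg) from present pose to world target, tool y at ydir deg"""
    st=read_state(); q=st["tcp_rot"]; M=R.from_quat([q[1],q[2],q[3],q[0]]).as_matrix()
    cur=np.degrees(np.arctan2(M[1,1],M[0,1])); d=(ydir-cur+90)%180-90
    print("go",np.round(M.T@(np.array(target)-st["position"])*1000,1),"yaw",round(-d,1))
E
python3 - <<'E'
from h import *
s=snapshot("wrist"); cv2.imwrite("pics/w1.png",s["pixels"]); W=cloud(s)
P=W.reshape(-1,3); P=P[~np.isnan(P[:,0])]
near=np.hypot(P[:,0]-.646,P[:,1]+.074)<.035
k=P[near&(P[:,2]>.118)&(P[:,2]<.135)]; print("bar",rect(k),np.percentile(k[:,2],[5,50,95]))
k=P[near&(P[:,2]>.096)&(P[:,2]<.106)]; print("skirt",rect(k))
c=P[(abs(P[:,2]-.092)<.003)&(P[:,0]>.56)&(P[:,1]<.05)&(P[:,1]>-.2)]; print("case",rect(c))
for y0 in(-.118,-.035):
    for a,b in((.45,.51),(.54,.572)):
        Q=P[(abs(P[:,1]-y0)<.024)&(P[:,2]>.062)&(P[:,0]>a)&(P[:,0]<b)]
        if len(Q): print("lamp",y0,a,np.round(Q.min(0),4),np.round(Q.max(0),4),len(Q))
E
```

```text
bar (array([644.9, -75.9]), array([12.4, 46. ]), 60.98, 523) [0.12180821 0.12680255 0.12839229]
skirt (array([644.1, -75.5]), array([46.6, 44.6]), 62.71, 852)
case (array([698.7, -67. ]), array([266.2, 200.1]), 7.59, 14508)
lamp -0.118 0.45 [ 0.4501 -0.1377  0.062 ] [ 0.51   -0.1018  0.4019] 1737
lamp -0.118 0.54 [ 0.54   -0.1375  0.0621] [ 0.5719 -0.0941  0.4119] 7219
lamp -0.035 0.45 [ 0.45   -0.0542  0.0622] [ 0.51   -0.018   0.0803] 1737
lamp -0.035 0.54 [ 0.54   -0.059   0.0621] [ 0.572  -0.0165  0.417 ] 5867
```

View pics/w1.png

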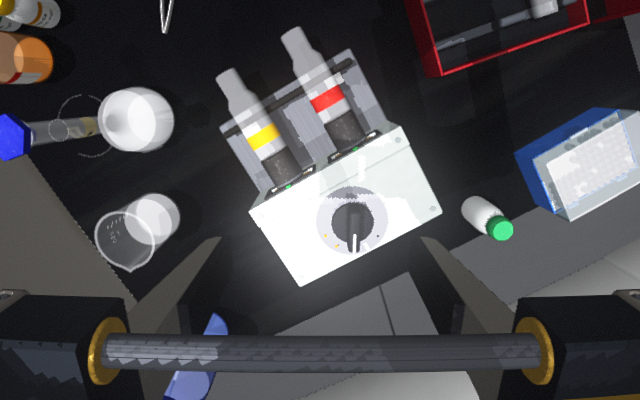

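The wrist view puts the knob at (352,222) with its bar across the fingers' closing line, and the yellow lamp's base at (280,168). The bar centre works out to (0.645, -0.0755). Next I descend and grip it.

Emit:
servo_tool(targets=[-60,33,40,0,-60,33,90,0,-60,33,140,0,-60,33,180,0,-60,33,198,0,-60,33,198,0], fingers=90)

```text
clock: 3.78
position: [0.6442, -0.0713, 0.1061]
tcp_rot: [-0.001, 0.248, 0.969, -0.0]
ft_force: [-0.5, 0.0, -0.1]
finger_gap: 0.0599
gripper_force: 0.0
```

Emit:
servo_tool(targets=[0,0,0,0,0,0,0,0,0,0,0,0,0,0,0,0,0,0,0,0,0,0,0,0], fingers=255)

```text
clock: 4.53
position: [0.6443, -0.073, 0.1068]
tcp_rot: [-0.0, 0.248, 0.969, -0.001]
ft_force: [-3.0, -5.3, 3.8]
finger_gap: 0.0124
gripper_force: 30.0
```

Emit:
servo_tool(targets=[0,-2,0,-4,0,-2,0,-8,0,-2,0,-12,0,-2,0,-16,0,-2,0,-20,0,-2,0,-24,0,-2,0,-28,0,-2,0,-30,0,-2,0,-30])

```text
clock: 5.65
position: [0.644, -0.0742, 0.1068]
tcp_rot: [0.0, -0.01, 1.0, -0.0]
ft_force: [-0.1, -2.2, 2.9]
finger_gap: 0.012
gripper_force: 30.0
```

```bash
python3 -c "
from h import *
s=read_state();print(s['torque'],s['ft_force'],s['position'],s['tcp_rot'])"
```

```text
[-0.37962735  0.07346415  0.03342349] [-0.14688566 -2.2369601   2.90029822] [ 0.64396898 -0.07418764  0.10678495] [ 3.14687457e-04 -1.04023010e-02  9.99945840e-01 -9.61861121e-05]
```

Emit:
servo_tool(targets=[0,0,0,0,0,0,0,0,0,0,0,0,0,0,-30,0,0,0,-90,0,60,-30,-130,0,88,-46,-130,0,88,-46,-130,0,88,-46,-130,0], fingers=70)

```text
clock: 6.78
position: [0.5572, -0.1218, 0.2366]
tcp_rot: [0.0, -0.01, 1.0, 0.0]
ft_force: [0.6, -0.4, 0.0]
finger_gap: 0.0668
gripper_force: 0.0
```

```bash
python3 - <<'E'
from h import *
s=snapshot("wrist"); W=cloud(s); p=s["pixels"].copy(); 
P=W.reshape(-1,3); P=P[~np.isnan(P[:,0])]; P=P[P[:,2]<.15]
k=P[(np.hypot(P[:,0]-.646,P[:,1]+.074)<.035)&(P[:,2]>.118)]
if len(k): print("bar",rect(k))
c=P[(abs(P[:,2]-.092)<.003)&(P[:,0]>.56)&(P[:,1]<.05)&(P[:,1]>-.2)]; print("case",rect(c),c[:,0].min())
for nm,y0 in(("yel",-.118),("red",-.035)):
    xs=[];ys=[]
    for a in np.arange(.44,.572,.01):
        Q=P[(abs(P[:,1]-y0)<.028)&(P[:,2]>.064)&(P[:,0]>a)&(P[:,0]<a+.01)]
        if len(Q)>20:
            xs.append(a+.005);ys.append((np.percentile(Q[:,1],1)+np.percentile(Q[:,1],99))/2)
    print(nm,np.round(xs,3),np.round(ys,4),Q[:,2].max(),np.degrees(np.arctan(np.polyfit(xs,ys,1)[0])))
go((.556,-.119,.045),91)
for i in range(1): cv2.imwrite("pics/w2.png",p)
E
```

```text
bar (array([644.6, -75.9]), array([45.7, 12.6]), 1.53, 704)
case (array([631.1, -76.2]), array([114.1, 190.3]), 1.05, 14698) 0.5733560646714422
yel [0.445 0.455 0.465 0.475 0.485 0.495 0.505 0.515 0.525 0.535 0.545 0.555
 0.565 0.575] [-0.1208 -0.1206 -0.1203 -0.1205 -0.1203 -0.1206 -0.1202 -0.1197 -0.1199
 -0.1196 -0.1194 -0.1191 -0.1192 -0.1179] 0.09299085393504485 0.9775056233974081
red [0.445 0.455 0.465 0.475 0.485 0.495 0.505 0.515 0.525 0.535 0.545 0.555
 0.565 0.575] [-0.0371 -0.0373 -0.0377 -0.0373 -0.037  -0.0372 -0.0368 -0.0365 -0.0366
 -0.0364 -0.0363 -0.0362 -0.0362 -0.0349] 0.09379030141518599 0.8275974186771753
go [  1.3   2.5 191.3] yaw 0.2
```

View pics/w2.png

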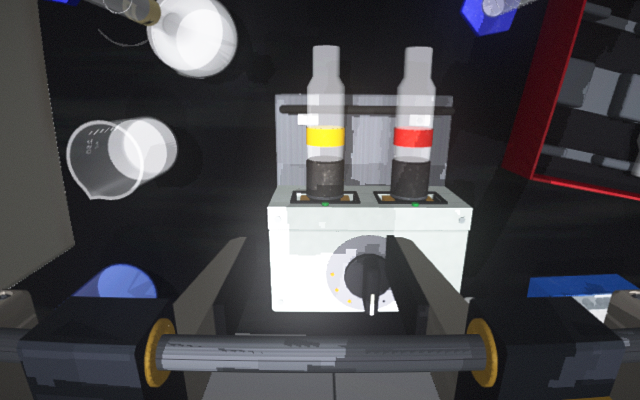

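The selector is at off: its pointer at (373,300) is aligned with the stand. The yellow lamp's base is at (325,180), with free room on both sides. I'm descending to grip the base.

Emit:
servo_tool(targets=[3,3,50,0,3,3,100,0,3,3,150,0,3,3,180,0,3,3,191,0,3,3,191,0], fingers=70)

```text
clock: 7.58
position: [0.5538, -0.1186, 0.045]
tcp_rot: [-0.001, -0.011, 1.0, 0.0]
ft_force: [0.3, 0.4, 0.3]
finger_gap: 0.0669
gripper_force: 0.0
```

Emit:
servo_tool(targets=[0,0,0,0,0,0,0,0,0,0,0,0,0,0,0,0,0,0,0,0], fingers=255)

```text
clock: 8.2
position: [0.5541, -0.1185, 0.0464]
tcp_rot: [0.001, -0.01, 1.0, 0.0]
ft_force: [-0.7, 5.0, 6.7]
finger_gap: 0.0361
gripper_force: 30.0
```

```bash
python3 -c "
from h import *
s=read_state();print(s['torque'],s['ft_force'],s['position'],s['tcp_rot'])"
```

```text
[ 0.93920476  0.08178285 -0.02115736] [-0.71851008  4.97020945  6.73943528] [ 0.55411222 -0.11849558  0.04638681] [ 5.57332282e-04 -1.04755504e-02  9.99944920e-01  3.30923624e-04]
```

Emit:
servo_tool(targets=[0,-0.7,-1,-1.5,0,-1.4,-1,-3,0,-2.1,-1,-4.5,0,-2.8,-1,-6,0,-2.8,-1,-6])

```text
clock: 8.82
position: [0.553, -0.1212, 0.0464]
tcp_rot: [-0.001, -0.063, 0.998, 0.001]
ft_force: [-0.0, 5.2, 0.2]
finger_gap: 0.0365
gripper_force: 30.2
```

```bash
python3 -c "
from h import *
s=read_state();print(s['torque'],s['ft_force'],s['position'],s['tcp_rot'])"
```

```text
[ 0.94652575  0.19776736 -0.61406047] [-0.01806034  5.19601479  0.19822424] [ 0.55304971 -0.1211628   0.04643326] [-5.13024884e-04 -6.25968083e-02  9.98038555e-01  6.47350409e-04]
```

Emit:
servo_tool(targets=[0.3,1.4,0,3,0.9,2.9,0,6,1.4,4.4,0,9,1.8,5.8,0,12,1.8,5.8,0,12])

```text
clock: 9.45
position: [0.5514, -0.1158, 0.0466]
tcp_rot: [0.0, 0.041, 0.999, -0.0]
ft_force: [1.4, 5.2, -2.9]
finger_gap: 0.0359
gripper_force: 30.3
```

```bash
python3 -c "
from h import *
s=read_state();print(s['torque'],s['ft_force'],s['position'],s['tcp_rot'])"
```

```text
[ 0.94856209 -0.25471395  0.71345984] [ 1.40021278  5.16084204 -2.88530763] [ 0.55141416 -0.11583427  0.04659334] [ 2.50977720e-04  4.09600972e-02  9.99160751e-01 -1.27395648e-05]
```

Emit:
servo_tool(targets=[0.4,-1.4,0,-3,1.0,-2.9,0,-6,1.5,-4.4,0,-9,1.9,-5.9,0,-12,1.9,-5.9,0,-12,2.8,-4.5,0,-9,3.6,-3.2,0,-6,4.4,-1.9,0,-3,5,-0.5,0,0,5,-0.5,0,0])

```text
clock: 10.7
position: [0.5465, -0.1157, 0.0467]
tcp_rot: [0.0, 0.041, 0.999, 0.0]
ft_force: [1.9, 6.0, -2.5]
finger_gap: 0.0363
gripper_force: 30.1
```

```bash
python3 - <<'E'
from h import *
s=read_state();print(s['torque'],s['ft_force'],s['position'],s['tcp_rot'])
s=snapshot("wrist"); W=cloud(s); P=W.reshape(-1,3); P=P[~np.isnan(P[:,0])]; P=P[P[:,2]<.15]
c=P[(abs(P[:,2]-.092)<.003)&(P[:,0]>.56)&(P[:,1]<.05)&(P[:,1]>-.2)]; print("case",rect(c),np.percentile(c[:,0],1))
k=P[(np.hypot(P[:,0]-.646,P[:,1]+.074)<.035)&(P[:,2]>.118)]
if len(k): print("bar",rect(k))
for y0 in(-.12,-.037):
    Q=P[(abs(P[:,1]-y0)<.03)&(P[:,2]>.058)&(P[:,0]<.5)]; print("tip x",np.percentile(Q[:,0],.5) if len(Q) else None)
cv2.imwrite("pics/w3.png",s["pixels"])
E
```

```text
[ 1.08892084 -0.36561732  0.48783222] [ 1.94420787  5.99049046 -2.45943446] [ 0.54652675 -0.11574045  0.04665354] [3.58557273e-04 4.12477789e-02 9.99148871e-01 1.60539176e-04]
case (array([592.4, -75.5]), array([152.9,  20.6]), 83.56, 4808) 0.5797585667083097
tip x 0.43293825154762083
tip x 0.4370543038634553
```

View pics/w3.png

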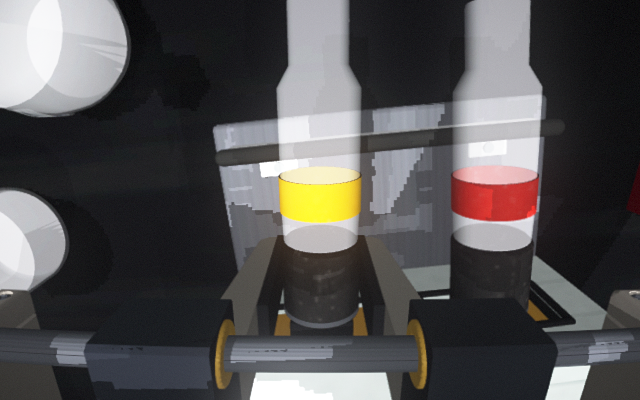

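The plug is coming out: the front of the base now shows clear of the socket at (320,322), and the forces are small. I'll do two more swings.

Emit:
servo_tool(targets=[0.4,-1.5,0,-3,1.0,-3.1,0,-6,1.5,-4.7,0,-9,1.9,-6.3,0,-12,1.9,-6.3,0,-12,2.8,-4.8,0,-9,3.6,-3.4,0,-6,4.4,-2.0,0,-3,5,-0.5,0,0,5,-0.5,0,0])

```text
clock: 12.0
position: [0.5412, -0.1166, 0.0467]
tcp_rot: [0.0, 0.041, 0.999, -0.0]
ft_force: [0.2, 1.6, -0.9]
finger_gap: 0.036
gripper_force: 29.9
```

```bash
python3 -c "
from h import *
s=read_state();print(s['torque'],s['ft_force'],s['position'],s['tcp_rot'])"
```

```text
[ 0.0087901  -0.02643836 -0.00058086] [ 0.19031825  1.59218745 -0.85812114] [ 0.54120085 -0.1165813   0.04672014] [ 1.56682700e-04  4.11250559e-02  9.99153966e-01 -2.40325705e-04]
```

The plug is free: the moment has dropped to zero and only the lamp's weight is left. Next I draw it back, lift it, and carry it towards the box.

Emit:
servo_tool(targets=[6,-0.5,0,0,14,-1.2,-1,0,20,-1.6,-4,0,20,-1.6,-40,0,22,-1.6,-95,0,25,5,-150,0,35,40,-195,0,45,95,-205,3,58,150,-205,3,66,182,-205,3,66,182,-205,3,66,182,-205,3])

```text
clock: 13.5
position: [0.4903, 0.0699, 0.2516]
tcp_rot: [0.0, 0.067, 0.998, -0.0]
ft_force: [-0.3, -0.1, 0.4]
finger_gap: 0.0366
gripper_force: 29.9
```

```bash
python3 - <<'E'
from h import *
s=snapshot("wrist"); W=cloud(s); P=W.reshape(-1,3); P=P[~np.isnan(P[:,0])]
st=read_state(); print(st['position'],st['tcp_rot'],st['finger_gap'])
np.save("W.npy",W); cv2.imwrite("pics/w4.png",s["pixels"])
c=P[(abs(P[:,2]-.062)<.004)&(P[:,0]>.33)&(P[:,0]<.65)&(P[:,1]>.08)&(P[:,1]<.32)]; print("rim",rect(c))
z=st['position'][2]
l=P[(abs(P[:,2]-z-.014)<.03)&(abs(P[:,1]-st['position'][1])<.035)&(P[:,0]<st['position'][0]-.02)]; print("lamp",rect(l),np.percentile(l,[.5,99.5],axis=0))
for x in(.43,.47,.51):
    q=P[(abs(P[:,0]-x)<.0015)&(P[:,1]>.09)&(P[:,1]<.3)&(P[:,2]<.1)]; q=q[np.argsort(q[:,1])]
    b=np.round(q[:,1]/.005).astype(int); print(x,[(i*5,int(1000*np.median(q[b==i,2]))) for i in np.unique(b)])
E
```

```text
[0.49044119 0.06954489 0.25159053] [ 2.02151964e-05  6.79482766e-02  9.97688821e-01 -2.18344070e-04] 0.03664152453925196
rim (array([470.5, 199.4]), array([200.2, 200.7]), 81.25, 4286)
lamp (array([423.5,  75.5]), array([36.3, 97.6]), 84.19, 17912) [[0.37693595 0.05524248 0.26734206]
 [0.4698997  0.09303361 0.28367746]]
0.43 [(np.int64(115), 32), (np.int64(120), 33), (np.int64(125), 32), (np.int64(130), 32), (np.int64(135), 32), (np.int64(140), 33), (np.int64(145), 32), (np.int64(150), 32), (np.int64(155), 32), (np.int64(160), 33), (np.int64(165), 32), (np.int64(170), 33), (np.int64(175), 32), (np.int64(180), 32), (np.int64(185), 32), (np.int64(190), 33), (np.int64(195), 32), (np.int64(200), 32), (np.int64(205), 31), (np.int64(210), 32), (np.int64(215), 32), (np.int64(220), 56), (np.int64(225), 65), (np.int64(230), 71), (np.int64(235), 73), (np.int64(240), 73), (np.int64(245), 72), (np.int64(250), 69), (np.int64(255), 66), (np.int64(270), 32), (np.int64(275), 32), (np.int64(280), 50), (np.int64(285), 59)]
0.47 [(np.int64(110), 56), (np.int64(115), 56), (np.int64(120), 55), (np.int64(
[... 681 characters left out ...]
), 32), (np.int64(115), 32), (np.int64(120), 32), (np.int64(125), 32), (np.int64(130), 32), (np.int64(135), 32), (np.int64(140), 33), (np.int64(145), 32), (np.int64(150), 32), (np.int64(155), 31), (np.int64(160), 32), (np.int64(165), 32), (np.int64(170), 32), (np.int64(175), 32), (np.int64(180), 32), (np.int64(185), 32), (np.int64(190), 32), (np.int64(195), 32), (np.int64(200), 32), (np.int64(205), 32), (np.int64(210), 57), (np.int64(215), 67), (np.int64(220), 70), (np.int64(225), 72), (np.int64(230), 71), (np.int64(235), 69), (np.int64(240), 65), (np.int64(255), 33), (np.int64(260), 33), (np.int64(265), 46), (np.int64(270), 61), (np.int64(290), 62), (np.int64(295), 77), (np.int64(300), 94)]
```

View pics/w4.png

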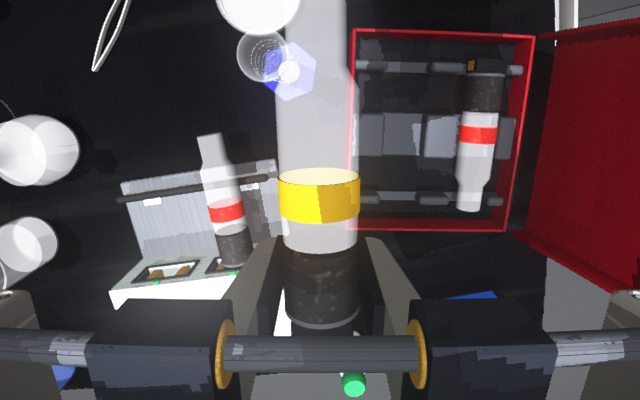

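```bash
python3 - <<'E'
from h import *
W=np.load("W.npy"); I=cv2.imread("pics/w4.png"); st=read_state(); p=st['position']
q=st["tcp_rot"]; M=R.from_quat([q[1],q[2],q[3],q[0]]).as_matrix()
T=(W-p)@M*1000  # tool frame mm
for v in range(155,345,6): print(v,I[v,320],np.round(T[v,320],1))
# lamp angle in tool frame
m=(abs(T[...,2]+14)<20)&(abs(T[...,1])<25)&(T[...,0]>10)&(T[...,0]<75)
Q=T[m]; xs=np.arange(12,75,5); ys=[(lambda r:(np.percentile(r,1)+np.percentile(r,99))/2)(Q[abs(Q[:,0]-x)<2.5][:,1]) for x in xs]
print("centre y",np.round(ys,1),"top z",[round(np.percentile(Q[abs(Q[:,0]-x)<2.5][:,2],2),1) for x in xs],"ang",np.degrees(np.arctan(np.polyfit(xs,ys,1)[0])))
P=W.reshape(-1,3); P=P[~np.isnan(P[:,0])]
f=P[(abs(P[:,2]-.0365)<.002)&(abs(P[:,0]-.468)<.035)&(abs(P[:,1]-.157)<.03)]; print("floor mid",rect(f))
# groove edges in mid rib
L=[];Rr=[];xx=np.arange(.452,.486,.002)
for x in xx:
    g=f[abs(f[:,0]-x)<.001]; L.append(np.percentile(g[:,1],1)); Rr.append(np.percentile(g[:,1],99))
a=np.polyfit(xx,L,1);b=np.polyfit(xx,Rr,1); print("edges deg",np.degrees(np.arctan([a[0],b[0]])),"mid y@.468",(np.polyval(a,.468)+np.polyval(b,.468))/2,np.polyval(b,.468)-np.polyval(a,.468))
# rib ends (z 55) between grooves
r=P[(abs(P[:,2]-.0555)<.002)&(abs(P[:,0]-.466)<.04)&(P[:,1]>.178)&(P[:,1]<.208)]; print("rib",rect(r))
w=P[(abs(P[:,2]-.062)<.003)&(P[:,1]>.07)&(P[:,1]<.13)&(P[:,0]>.38)&(P[:,0]<.54)]; v=np.polyfit(w[:,0],w[:,1],1); print("wall deg",np.degrees(np.arctan(v[0])),np.polyval(v,.468))
E
```

```text
155 [211 209 211] [ 56.9  -1.6 -30.8]
161 [209 208 210] [ 54.6  -1.6 -31.4]
167 [208 224 231] [ 52.2  -1.6 -31.1]
173 [214 247 252] [ 49.6  -1.6 -30.3]
179 [214 248 252] [ 47.4  -1.6 -31.2]
185 [110 187 218] [ 44.7  -1.6 -30.5]
191 [ 52 180 223] [ 42.5  -1.6 -31.6]
197 [ 49 179 221] [ 40.2  -1.6 -32. ]
203 [ 42 171 217] [ 37.5  -1.6 -31.4]
209 [ 45 195 236] [ 35.1  -1.6 -31.7]
215 [ 49 255 255] [ 32.   -1.6 -30.2]
221 [ 48 255 255] [ 29.9  -1.6 -31.7]
227 [202 202 206] [ 26.7  -1.6 -30.1]
233 [201 201 204] [ 24.   -1.6 -29.9]
239 [203 203 206] [ 21.6  -1.6 -30.7]
245 [203 201 205] [ 19.2  -1.6 -31.4]
251 [202 199 202] [ 16.   -1.6 -30.5]
257 [48 55 62] [ 13.5  -1.6 -31. ]
263 [54 57 65] [ 11.1  -1.6 -31.9]
269 [54 57 64] [  8.3  -1.6 -31.9]
275 [72 76 80] [  4.9  -1.6 -30.8]
281 [74 76 80] [  2.4  -1.6 -31.6]
287 [63 61 65] [ -0.4  -1.6 -31.9]
293 [61 62 62] [ -3.6  -1.6 -31.5]
299 [63 62 65] [ -6.9  -1.6 -30.9]
305 [66 65 67] [ -8.5  -1.6 -33.2]
311 [64 64 64] [-12.6  -1.6 -31.6]
317 [63 63 63] [-15.   -1.6 -32.7]
323 [66 65 62] [-18.6  -1.6 -32.1]
329 [71 70 70] [-21.9  -1.6 -31.8]
335 [54 50 48] [-29.8  -1.7 -25.8]
341 [74 68 64] [  27.6   -1.5 -102.9]
centre y [ 0.1 -1.7 -1.7 -2.2 -2.  -2.2 -2.5 -2.2 -2.4 -2.5 -2.7 -2.8 -2.9] top z [np.float64(-33.1), np.float64(-31.3), np.float64(-31.3), np.float64(-31.6), np.float64(-32.1), np.float64(-32.3), np.float64(-32.0), np.float64(-31.6), np.float64(-31.3), np.float64(-31.5), np.float64(-31.2), np.float64(-31.2), np.float64(-31.4)] ang -1.8083669696806746
floor mid (array([466.1, 157.9]), array([65.4, 54.1]), 5.82, 1501)
edges deg [-4.79502899 -9.58675048] mid y@.468 0.15836904315851846 0.03763331833504213
rib (array([469.4, 193.2]), array([30.3, 44.5]), 86.68, 1187)
wall deg -7.660674043503398 0.10226855303499509
```

```bash
python3 - <<'E'
from h import *
W=np.load("W.npy"); P=W.reshape(-1,3); P=P[~np.isnan(P[:,0])]
th=np.radians(-8); bx=np.array([-np.sin(th),np.cos(th)]); by=np.array([-np.cos(th),-np.sin(th)])
c0=np.array([.4664,.158]); A=(P[:,:2]-c0)@bx*1000; B=(P[:,:2]-c0)@by*1000; Z=P[:,2]*1000
for b in range(-16,17,4):
    m=(abs(B-b)<2)&(abs(A)<45)
    t=m&(Z>52.5)&(Z<58); n=A[t&(A<0)]; f=A[t&(A>0)]
    print(b,"near edge",np.round(np.sort(n)[-3:],1),"far edge",np.round(np.sort(f)[:3],1),"mid",round((np.sort(n)[-2]+np.sort(f)[1])/2,1))
t=(abs(Z-55.5)<2)&(abs(A-37)<14)&(abs(B)<40); print("rib along y",np.percentile(B[t],[1,99]))
t=(abs(Z-36.5)<1.5)&(abs(A)<12)&(abs(B)<26); print("floor along y",np.percentile(B[t],[1,99]))
go((*(c0-by*.041),.2516),82)
E
```

```text
-16 near edge [-22.9 -22.7 -22.6] far edge [18.9 19.7 19.8] mid -1.5
-12 near edge [-23.2 -23.2 -23.1] far edge [19.4 19.4 19.7] mid -1.9
-8 near edge [-23.3 -23.1 -23.1] far edge [19.3 19.4 19.4] mid -1.9
-4 near edge [-22.3 -22.3 -22.2] far edge [19.1 19.7 20. ] mid -1.3
0 near edge [-22.6 -22.6 -22.4] far edge [19.5 19.6 19.8] mid -1.5
4 near edge [-22.9 -22.9 -22.8] far edge [19.4 20.  20.2] mid -1.5
8 near edge [-23.1 -23.  -22.9] far edge [19.9 20.  20.1] mid -1.5
12 near edge [-22.2 -22.  -21.8] far edge [20.  20.4 20.6] mid -0.8
16 near edge [-22.4 -22.4 -22.2] far edge [19.7 19.8 20.1] mid -1.3
rib along y [-19.16438253  23.30476808]
floor along y [-19.3371823   23.10202677]
go [-5.2 84.2 -0. ] yaw 0.2
```

Emit:
servo_tool(targets=[-1,25,0,0.5,-2,60,0,1,-3,84,0,1.5,-3,84,0,1.5,-3,84,40,1.5,-3,84,90,1.5,-3,84,130,1.5,-3,84,150,1.5,-3,84,150,1.5])

```text
clock: 14.68
position: [0.5037, 0.1514, 0.1002]
tcp_rot: [-0.002, 0.081, 0.997, -0.001]
ft_force: [-0.2, 0.3, -0.8]
finger_gap: 0.0361
gripper_force: 29.9
```

```bash
python3 - <<'E'
from h import *
s=snapshot("wrist"); cv2.imwrite("pics/w5.png",s["pixels"]); st=read_state(); print(st['position'],st['tcp_rot'],st['ft_force'])
th=np.radians(-8); bx=np.array([-np.sin(th),np.cos(th)]); by=np.array([-np.cos(th),-np.sin(th)])
print((st['position'][:2]-np.array([.4664,.158]))@np.c_[bx,by]*1000)
go((.505,.1526,.0425),80.6)
E
```

```text
[0.50463566 0.15191505 0.1014339 ] [-5.96271863e-04  8.13287491e-02  9.96687076e-01 -3.88874700e-04] [ 0.1425759  -0.70694412 -1.79381306]
[ -0.7043557  -38.71041584]
go [-0.3  0.8 58.9] yaw 0.1
```

View pics/w5.png

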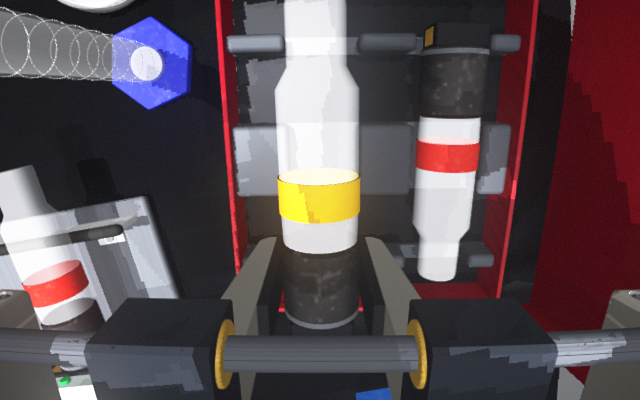

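The lamp at (320,200) hangs parallel over the empty groove, whose ribs show on both sides at row 160 and row 45. I'll lower it in.

Emit:
servo_tool(targets=[0,0.8,15,0,0,0.8,30,0,0,0.8,42,0,0,0.8,50,0,0,0.8,55,0,0,0.8,57,0,0,0.8,57,0])

```text
clock: 15.6
position: [0.505, 0.1541, 0.0447]
tcp_rot: [0.0, 0.081, 0.997, 0.0]
ft_force: [-0.6, -0.2, -1.5]
finger_gap: 0.0361
gripper_force: 29.9
```

Emit:
servo_tool(targets=[0,0,1,0,0,0,2,0,0,0,3,0,0,0,3,0])

```text
clock: 16.1
position: [0.5051, 0.1541, 0.0417]
tcp_rot: [0.0, 0.081, 0.997, 0.0]
ft_force: [0.4, 0.2, 1.2]
finger_gap: 0.0364
gripper_force: 29.9
```

Emit:
servo_tool(targets=[0,0,0,0,0,0,0,0,0,0,0,0,0,0,0,0], fingers=110)

```text
clock: 16.6
position: [0.5049, 0.154, 0.0416]
tcp_rot: [-0.0, 0.081, 0.997, -0.0]
ft_force: [-0.7, -0.0, 0.6]
finger_gap: 0.0524
gripper_force: 0.0
```

Emit:
servo_tool(targets=[0,0,-10,0,0,0,-30,0,0,0,-60,0,0,0,-110,0,0,0,-160,0,0,0,-200,0,0,0,-200,0,0,0,-200,0])

```text
clock: 17.6
position: [0.5045, 0.1539, 0.2414]
tcp_rot: [-0.0, 0.081, 0.997, -0.0]
ft_force: [0.2, 0.0, -0.3]
finger_gap: 0.0522
gripper_force: 0.0
```

```bash
python3 - <<'E'
from h import *
s=snapshot("wrist"); cv2.imwrite("pics/w6.png",s["pixels"]); W=cloud(s); P=W.reshape(-1,3); P=P[~np.isnan(P[:,0])]
m=(abs(P[:,1]-.158)<.03)&(P[:,2]>.064)&(P[:,2]<.1)&(abs(P[:,0]-.466)<.095)
Q=P[m]; print(rect(Q),np.percentile(Q,[.5,99.5],axis=0))
for x in(.42,.45,.48,.50,.52):
    print(x,np.percentile(Q[abs(Q[:,0]-x)<.004][:,2],95))
s2=snapshot("top"); cv2.imwrite("pics/top2.png",cv2.resize(s2["pixels"][140:280,165:435],None,fx=2.9,fy=2.9,interpolation=3))
E
```

```text
(array([464.7, 158.3]), array([ 33.2, 152. ]), 81.93, 4623) [[0.39053304 0.13457124 0.06412275]
 [0.53890185 0.1767067  0.07453593]]
0.42 0.07186610642319967
0.45 0.07294050204359491
0.48 0.07310131151288163
0.5 0.07408656035030657
0.52 0.07409179400806834
```

View pics/w6.png

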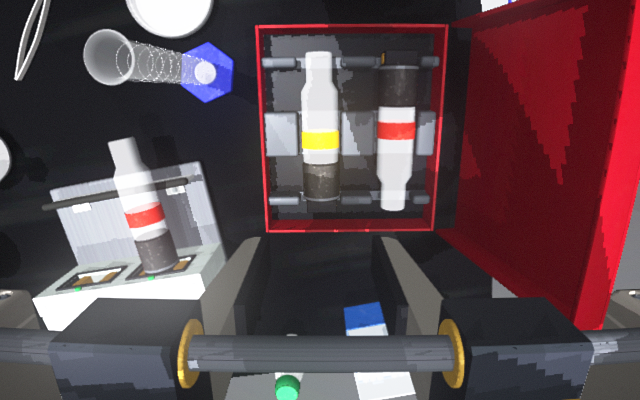

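View pics/top2.png

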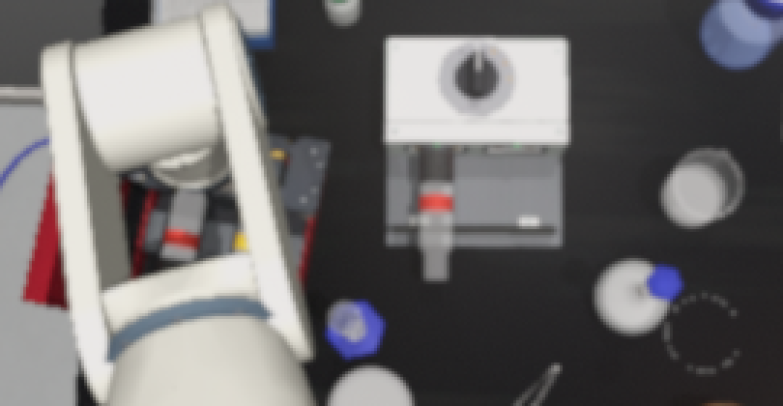

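The yellow lamp lies flat in the groove at (320,130). The red lamp is still plugged in, the stand hasn't moved, and the selector at (477,62) points straight to off. I'm handing in.

```bash
python3 -c "
from plant import *
print(hand_in())"
```

```text
the job is handed in; nothing more can be done
None
```

The job is done and handed in: the selector was clicked back to off, then the yellow-ringed lamp was rocked loose and laid in the empty groove. The final pictures show the stand, the other two lamps and the glassware undisturbed.

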